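Load an end mill into a collet chuck and tighten the nut

TASK

Load the plain end mill for the next job: take it from the cutter rack, set its shank down into the collet of the chuck in the tightening stand until it sits fully home on the stop, then turn the collet nut clockwise until the collet grips the shank and the nut comes up tight. Leave the other two cutters in the rack, and do not disturb the drink flask or the pipe tee.

Things in the scene. Friction and masses are not known exactly. Their poses are not given: they have to be found in the camera images.
- mill_center (a point): Centre, half-way up, of the end mill to load: a plain grey carbide rod, 12 mm in diameter and 70 mm long over its whole length, no wider head, shank down and spiral flutes up (the upper 25 mm); 100 g or so. z along the rod, towards the fluted end. At the start it stands 28 mm deep in one of the rack's holes.
- mill_foot (a point): Centre of the end mill's lower (shank) end, 35 mm below its centre along the rod; the edge is slightly bevelled.
- chuck_mouth (a point): Centre of the collet's mouth, on the chuck's upright axis, level with the upper face of the nut, 132 mm above the table (z up). The open bore is 13.6 mm wide, with a bevelled lead-in about 18 mm wide at the top, and 42 mm deep, so the seated end mill stands 28 mm proud.
- stand: Fixed aluminium tightening stand with the collet chuck upright in it, origin under its centre on the chuck's axis: base 105 x 90 x 12 mm (long side along its x), sleeve 58 mm wide up to 58 mm high (its foot flares to 76 mm), two keys at the flange to 72 mm high, 68 mm over both, chuck flange 46 mm wide up to 80 mm, body 35 mm wide up to 90 mm, bare thread 26 mm wide from there up to the nut.
- chuck_stop (a point): Centre of the flat stop at the bottom of the bore, 42 mm below the mouth, 90 mm above the table; the end mill's foot rests here when it is home. z up.
- nut_grip (a point): Point on the nut's axis half-way up its hexagon, 122 mm above the table. The nut is a dark steel hexagon, 30 mm across flats (34.6 mm across corners); the hexagon runs from 113 to 129 mm above the table and its bevelled face ends at 132 mm. z up; x points square to one of the six flats and turns with the nut.
- nut (a joint): Turn of the nut in rad: 0 slack, growing clockwise as seen from above (tightening); it starts between 0 and 0.7. It turns stiffly (0.2 N m) and stays where it is left. With the end mill in place the collet touches the shank at about 1.8 and squeezes it ever harder from there (about 12 N per collet segment in the end); then the nut comes up tight against a dead stop at 2.75.
- collet_jaw0: One of the four steel segments of the collet, 35 mm tall, inside the nut round the bore; they close by 0.48 mm each per rad of the nut. Origin on the chuck's axis, 35 mm below the mouth; x points outward through the segment.
- collet_jaw1: The second collet segment, as the first, a quarter turn on.
- collet_jaw2: The third collet segment, as the first, half a turn on.
- collet_jaw3: The fourth collet segment, as the first, three quarters of a turn on.
- rack: Fixed grey plastic cutter rack, 170 x 46 mm and 40 mm high, origin under its centre, long side along its x. Four holes in a row along x at -63, -21, 21 and 63 mm, 13.2 mm wide and 28 mm deep; the cutters stand in the first three in any order, the one at +63 mm is empty.
- chamfer_top (a point): Tip of the chamfer cutter in the rack (leave it): 12 mm shank with a cone-shaped head 20 mm wide, 66 mm long over all, standing 38 mm out of the rack.
- slot_top (a point): Top centre of the slot cutter in the rack (leave it): 12 mm shank, thin neck and a toothed disc 23 mm wide on top, 71 mm long over all, standing 43 mm out of the rack.
- flask_center (a point): Centre of the dark green drink flask (leave it), 72 mm in diameter and 190 mm tall with its black lid and loop, standing on the bench between rack and stand.
- tee_center (a point): Centre of a white plastic pipe tee lying on the bench (leave it), 66 mm long along its y, its branch reaching 36 mm along its x, 35 mm thick.

How it is judged:
By the outcome, as a careful person would: the job done as asked, in the order asked, and still so for the second after the job is handed in, with the robot touching nothing.
It also fails if it takes over 64 s, if anything falls off the work surface, if the arm or the gripper's body presses on something with over 40 N, if the wrist force passes 120 N, or if a joint passes its speed limit or range.

ROBOT

A 6-joint arm with a two-finger parallel gripper is mounted at the origin on the work surface. World frame = base frame: x ahead of the robot, y to its left, z up, the work surface at z = 0. Lengths are in mm, angles in rad, forces in N, time in s.
With the tool pointing down it reaches from about 400 to 925 mm from the base axis. Payload 12.5 kg.
Tool frame: the origin (TCP) lies at the very end of the fingers, on their centre line; the grasp point (between the pads) lies env.grip_point_offset behind it (env.grip_point_offset is the distance from the TCP to the grasp point, in mm); y points along the fingers, z is the direction in which the jaws open and shut, and the axes are right-handed (so a half turn about y gives the same grasp; the last joint's range is limited). The gripper opens to 95 mm and grips with 3 to 60 N. Pads are 20 mm wide; open, the fingers measure 119 mm over their backs; the gripper's body (75 mm by 180 mm) begins 59 mm behind the grasp point.
Start: joints at [-1.266, 0.491, 1.559, -0, 1.092, -0.106], TCP at [249.613, -573.01, 214.661] pointing down, gripper open.
Joint ranges: [-3.1, 3.1], [-0.84, 2.19], [0.05, 2.79], [-1.13, 4.28], [0.06, 2.93], [-2.69, 2.69]. Speed limits (rad/s): [2.22, 2.22, 2.79, 3.14, 3.14, 3.14].

INTERFACE

Orientations are given as [roll, pitch, yaw] about the fixed x, y, z axes, in that order (R = Rz(yaw) Ry(pitch) Rx(roll)).
In Python, from cell import readout, read_camera, env, nets gives the robot as it stands.
- The arm moves only by the tool apply_moves, never from a script. Its argument "increments" is a list of rows, each a list of 3 entries, a list of its own where there are three numbers: the shift along the tool's x, y, z in cm, then the turn, a rotation vector about the tool's x, y, z in degrees, then the finger opening in cm, from 0 to 9.51. A call has exactly 5 rows; each row shifts and turns the pose as measured when the row begins, along the tool's axes as they then stand; what a row does not reach is not made up. A row lasts 1/8 s, in which the tool goes at most 62.5 mm and 10.7 degrees, less where a joint would pass 70% of its speed; a pose out of reach is approached as far as the arm can. A call with a gripper value outside its range is refused whole. The fingers move at their own pace and stop on an object; the grip force is fixed at half the most. Time passes only in rows, so rows that do not move let the fingers close, or fill a call up. It gives the time, the measured TCP pose, the force and the opening at its end, in the units of the state.
- readout.state(): the state, without advancing time (a new reading comes with each control period).
- read_camera(name): name is "scene" or "side" or "wrist"; returns a dict with "img" (384x512x3 uint8, red, green, blue), "vfov" (degrees; the focal length in pixels is half the picture's height over the tangent of half this angle, whatever the lens; pixels are square), "cx", "cy" (the principal point, pixels), "rvec" (rotation vector, rad) and "tvec" (3), from world to camera coordinates, as OpenCV has them; the wrist camera has in their place "mount" (4x4, takes a point from camera to tool coordinates, whose origin is the TCP and whose axes are the tool frame's). Camera axes: x right, y down, z forward; pixel columns grow to the right and rows downward; lengths in mm; the calibration is good to about 2 mm. A picture is of the moment at which its call begins: read the wrist's pose just before it. There is no depth.
- env.job_done(): hands the job in, once; it reports no verdict.
Trained networks look in a picture, given as the dict that the camera call returned (one of the last four; its "shot" number tells which), for a name from the list of things; names that differ only in an ending like _2 or _b are one class to them, and where a whole thing is asked for, a point or a joint stands for the part that bears it (a point fixed in the world has none). Each returns a list of dicts, best first, with "confidence" (0 to 1); they miss things now and then, are a little off and sometimes report something else, mostly with a low value. They report only what shows in the picture. A call takes as long as a camera call.
- nets.look_for(picture, thing): "point" ([x, y, z] in mm, in the coordinates of the camera as it stood for that picture, good to about 4 mm: the middle of the surface that is visible of it).
- nets.mark_of(picture, thing): "point" ([x, y, z] in mm, in the coordinates of the camera as it stood for that picture, good to about 4 mm: a listed point, or the origin of a listed thing).
The state is a dict: "t": time; "joints": joint angles; "qvel": joint speeds; "tau": joint torques, N m; "eef_pos": TCP position; "tcp_rot": TCP orientation; "ft_force": force on the tool from outside, world axes, zero at the start; "moment": the same for the moment, N m; "opening": opening from 0.0 (shut) to 1.0 (fully open).
Only numpy, scipy, OpenCV 4.12 (cv2) and the standard library are available. Lean on these libraries where they do the work, as an engineer would, in place of code of your own. Each camera call takes 0.05 s, during which the arm holds its last target. There are 200 camera calls.

## Working session

There is one attempt and no reset: what is moved stays moved. The work goes in short steps, Python scripts to look and compute and a tool call to move; the robot and the scene stay as the last step left them, time stands still between calls to the robot, and variables do not carry over. Pictures are saved under pics/ and viewed, about 8 in all and at most 12, crops included, and the job is handed in when it is done.

Besides the shell and the picture viewer there is one more tool, called after ">>>" by a JSON object that holds its "api" and its "payload", one argument or row to a line. apply_moves: Moves the arm, as the interface text tells. Its arguments: {"type":"object","properties":{"increments":{"type":"array"}},"required":["increments"]}

```bash
ls; mkdir -p pics
cat > h.py <<'E'
import numpy as np, cv2
from scipy.spatial.transform import Rotation as R
from cell import readout, read_camera, env, nets
def pose():
    s=readout.state(); return np.array(s["eef_pos"]),R.from_euler('xyz',s["tcp_rot"]).as_matrix(),s
def shot(n):
    p,Rm,s=pose(); c=read_camera(n)
    if "mount" in c:
        T=np.eye(4);T[:3,:3]=Rm;T[:3,3]=p; M=T@np.array(c["mount"])
    else:
        W=np.eye(4);W[:3,:3]=cv2.Rodrigues(np.array(c["rvec"],float))[0];W[:3,3]=np.ravel(c["tvec"]);M=np.linalg.inv(W)
    c["M"]=M; c["f"]=c["img"].shape[0]/2/np.tan(np.radians(c["vfov"])/2); return c
def save(c,fn): cv2.imwrite("pics/"+fn,c["img"][:,:,::-1])
def w(c,p): return c["M"][:3,:3]@np.array(p)+c["M"][:3,3]
def proj(c,P):
    q=np.linalg.inv(c["M"])@np.append(P,1); return np.array([c["cx"]+c["f"]*q[0]/q[2],c["cy"]+c["f"]*q[1]/q[2]])
def onz(c,u,v,z):
    d=c["M"][:3,:3]@np.array([(u-c["cx"])/c["f"],(v-c["cy"])/c["f"],1]);o=c["M"][:3,3]; return o+d*(z-o[2])/d[2]
E
python3 - <<'E'
from h import *
p,Rm,s=pose();print(p,Rm.round(3),s["opening"],s["t"],env.grip_point_offset)
ims=[]
for n in("scene","side"):
    c=shot(n);ims.append(c["img"])
    print(n,c["M"][:3,3].round(),c["f"])
    for k in("mill_center","mill_foot","chuck_mouth","nut_grip","chuck_stop","stand","rack","chamfer_top","slot_top","flask_center","tee_center"):
        r=nets.mark_of(c,k)
        print(k,[(w(c,a["point"]).round(1).tolist(),proj(c,w(c,a["point"])).round().tolist(),round(a["confidence"],2)) for a in r[:2]])
    save(c,n+"0.png")
E
```

```text
pics
[ 249.52760914 -572.75557655  214.04941741] [[-0.917 -0.     0.399]
 [-0.399  0.001 -0.917]
 [-0.    -1.    -0.001]] 0.9972437208320072 0.0 18.8
scene [1039.  -24.  855.] 416.0169319505263
mill_center [([554.6, -199.5, 51.9], [159.0, 218.0], 0.39), ([533.4, -201.4, 3.2], [163.0, 220.0], 0.25)]
mill_foot [([552.8, -201.9, 9.4], [162.0, 226.0], 0.43), ([555.8, -203.6, 54.5], [157.0, 217.0], 0.31)]
chuck_mouth [([567.1, 184.4, 133.7], [337.0, 194.0], 0.68)]
nut_grip [([566.0, 180.1, 121.3], [334.0, 197.0], 0.72)]
chuck_stop [([564.1, 184.3, 91.0], [334.0, 204.0], 0.7), ([563.7, 186.0, 96.4], [335.0, 203.0], 0.33)]
stand [([565.4, 184.4, 6.0], [328.0, 224.0], 0.57)]
rack [([534.4, -200.3, 4.5], [163.0, 220.0], 0.6)]
chamfer_top [([512.8, -195.5, 78.0], [161.0, 195.0], 0.56)]
slot_top [([474.1, -195.0, 84.9], [162.0, 180.0], 0.42)]
flask_center [([619.0, 26.0, 94.1], [263.0, 229.0], 0.57), ([567.5, 181.3, 0.2], [326.0, 226.0], 0.43)]
tee_center []
side [ 415. -891.  636.] 480.72263881146426
mill_center [([553.6, -206.1, 50.3], [284.0, 275.0], 0.45)]
mill_foot [([559.4, -204.2, 11.9], [286.0, 290.0], 0.43)]
chuck_mouth [([564.8, 184.4, 135.4], [266.0, 145.0], 0.92)]
nut_grip [([416.6, -17.7, 18.9], [209.0, 234.0], 0.73), ([561.0, 186.0, 126.3], [264.0, 148.0], 0.43)]
chuck_stop [([563.4, 186.2, 89.7], [264.0, 161.0], 0.64)]
stand [([562.1, 181.5, 2.6], [263.0, 192.0], 0.79), ([561.3, 184.8, 128.3], [264.0, 148.0], 0.5)]
rack [([529.6, -199.8, -2.2], [270.0, 295.0], 0.59)]
chamfer_top [([554.3, -203.9, 47.8], [284.0, 276.0], 0.64), ([511.8, -194.8, 82.5], [261.0, 259.0], 0.47)]
slot_top [([472.5, -195.2, 80.8], [240.0, 261.0], 0.5)]
flask_center []
tee_center [([417.9, -19.8, 21.9], [209.0, 233.0], 0.71), ([472.4, -196.5, 81.4], [240.0, 261.0], 0.7)]
```

Run:
```python
import cv2,numpy as np
a=cv2.imread("pics/scene0.png");b=cv2.imread("pics/side0.png")
A=cv2.resize(a[120:320,100:400],(798,532),interpolation=cv2.INTER_CUBIC);cv2.imwrite("pics/a.png",A)
B=cv2.resize(b[110:320,170:350],None,fx=2.8,fy=2.8,interpolation=cv2.INTER_CUBIC);cv2.imwrite("pics/b.png",B)
```

```text
(no output)
```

View pics/a.png

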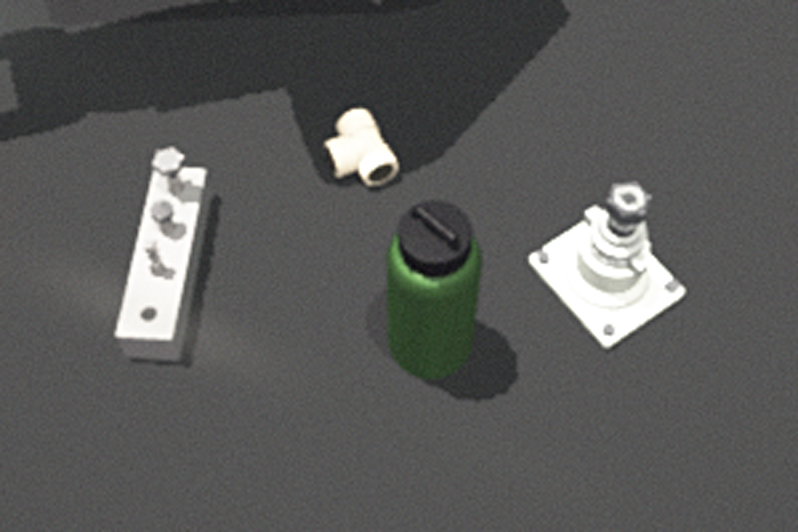

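View pics/b.png

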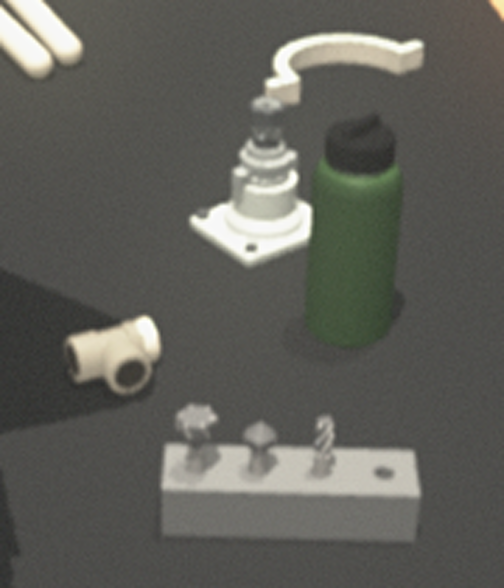

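The end mill (spiral) is in the third hole, next to the empty one: side crop px (322,445), near world (554,-203). The slot and chamfer cutters are in the first two holes. The flask is between rack and stand, and the tee lies behind it.

```bash
cat >> h.py <<'E'
def plan(P,yaw=None,n=5,opening=9.5):
    """rows to bring TCP to P with tool-z heading yaw (deg), tool down"""
    p,Rm,s=pose(); y=np.array([0,0,-1.])
    a=np.arctan2(Rm[1,2],Rm[0,2]) if yaw is None else np.radians(yaw)
    z=np.array([np.cos(a),np.sin(a),0]); Rt=np.stack([np.cross(y,z),y,z],1)
    rv=R.from_matrix(Rm.T@Rt).as_rotvec()
    print("t",round(s["t"],2),"p",p.round(1),"heading",np.degrees(np.arctan2(Rm[1,2],Rm[0,2])).round(1),"j6",round(s["joints"][5],3),"F",np.round(s["ft_force"],1),"rv",np.degrees(rv).round(2))
    for i in range(n):
        Ri=Rm@R.from_rotvec(rv*i/n).as_matrix()
        print([(Ri.T@(np.array(P)-p)/n/10).round(2).tolist(),np.degrees(rv/n).round(2).tolist(),opening])
E
python3 -c "
from h import *
plan([540,-240,220],-92,n=10)"
```

```text
t 1.2 p [ 249.6 -573.   214.7] heading -66.5 j6 -0.106 F [ 0.3  0.1 -0.5] rv [-1.000e-02  2.554e+01  0.000e+00]
[[-3.99, -0.05, -1.89], [-0.0, 2.55, 0.0], 9.5]
[[-3.9, -0.05, -2.07], [-0.0, 2.55, 0.0], 9.5]
[[-3.81, -0.05, -2.24], [-0.0, 2.55, 0.0], 9.5]
[[-3.7, -0.05, -2.41], [-0.0, 2.55, 0.0], 9.5]
[[-3.59, -0.05, -2.57], [-0.0, 2.55, 0.0], 9.5]
[[-3.47, -0.05, -2.73], [-0.0, 2.55, 0.0], 9.5]
[[-3.35, -0.05, -2.88], [-0.0, 2.55, 0.0], 9.5]
[[-3.22, -0.05, -3.03], [-0.0, 2.55, 0.0], 9.5]
[[-3.08, -0.05, -3.17], [-0.0, 2.55, 0.0], 9.5]
[[-2.94, -0.05, -3.3], [-0.0, 2.55, 0.0], 9.5]
```

>>> {"api": "apply_moves", "payload": {
  "increments": [
    [[-4, 0, -1.9], [0, 2.5, 0], 9.5],
    [[-3.9, 0, -2.1], [0, 2.5, 0], 9.5],
    [[-3.8, 0, -2.2], [0, 2.5, 0], 9.5],
    [[-3.7, 0, -2.4], [0, 2.5, 0], 9.5],
    [[-3.6, 0, -2.6], [0, 2.5, 0], 9.5]
  ]
}}

```text
t: 1.82
eef_pos: [397.1, -404.1, 214.3]
tcp_rot: [-1.57, 0.0, -2.961]
ft_force: [0.1, -1.3, -0.2]
opening: 0.997
```

>>> {"api": "apply_moves", "payload": {
  "increments": [
    [[-3.5, 0, -2.7], [0, 2.5, 0], 9.5],
    [[-3.4, 0, -2.9], [0, 2.5, 0], 9.5],
    [[-3.2, 0, -3], [0, 2.5, 0], 9.5],
    [[-3.1, 0, -3.2], [0, 2.5, 0], 9.5],
    [[-2.9, 0, -3.3], [0, 2.5, 0], 9.5]
  ]
}}

```text
t: 2.45
eef_pos: [548.7, -232.9, 214.9]
tcp_rot: [-1.569, 0.002, 3.097]
ft_force: [-0.7, 0.2, 0.3]
opening: 1.001
```

Run:
```python
from h import *
c=shot("wrist");print(np.array(c["mount"]).round(2).tolist())
for k in("mill_center","chamfer_top","slot_top","rack"):
    r=nets.mark_of(c,k)
    print(k,[(w(c,a["point"]).round(1).tolist(),proj(c,w(c,a["point"])).round().tolist(),round(a["confidence"],2)) for a in r[:2]])
save(c,"w1.png");np.save("w1.npy",{k:c[k] for k in("M","f","cx","cy")},allow_pickle=True)
plan([554,-203,200],-95)
```

```text
[[0.0, 0.96, 0.29, -80.0], [-0.0, -0.29, 0.96, -169.76], [1.0, -0.0, 0.0, -0.36], [0.0, 0.0, 0.0, 1.0]]
mill_center [([557.5, -201.8, 45.1], [234.0, 170.0], 0.52)]
chamfer_top [([510.3, -196.5, 77.5], [230.0, 215.0], 0.72)]
slot_top [([469.9, -188.7, 85.8], [226.0, 249.0], 0.88)]
rack [([537.0, -201.1, -2.0], [237.0, 177.0], 0.95), ([615.3, 25.9, 94.3], [7.0, 135.0], 0.66)]
t 2.7 p [ 547.6 -234.3  214.7] heading -92.5 j6 1.099 F [0.3 0.6 0.1] rv [-0.1   2.55 -0.07]
[[-0.1, 0.29, -0.63], [-0.02, 0.51, -0.01], 9.5]
[[-0.1, 0.29, -0.63], [-0.02, 0.51, -0.01], 9.5]
[[-0.09, 0.29, -0.63], [-0.02, 0.51, -0.01], 9.5]
[[-0.08, 0.29, -0.63], [-0.02, 0.51, -0.01], 9.5]
[[-0.08, 0.29, -0.63], [-0.02, 0.51, -0.01], 9.5]
```

View pics/w1.png

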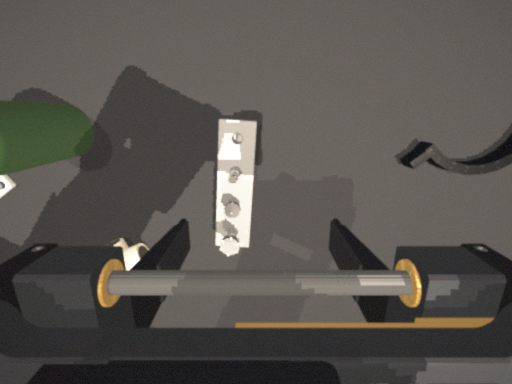

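>>> {"api": "apply_moves", "payload": {
  "increments": [
    [[-0.1, 1.3, -0.65], [0, 0.5, 0], 9.5],
    [[-0.1, 1.3, -0.65], [0, 0.5, 0], 9.5],
    [[-0.1, 1.3, -0.65], [0, 0.5, 0], 9.5],
    [[-0.1, 1.3, -0.65], [0, 0.5, 0], 9.5],
    [[-0.1, 1.3, -0.65], [0, 0.5, 0], 9.5]
  ]
}}

```text
t: 3.32
eef_pos: [553.4, -202.5, 145.2]
tcp_rot: [-1.569, 0.001, 3.048]
ft_force: [-0.9, -1.2, -0.4]
opening: 0.997
```

Run:
```python
from h import *
c=shot("wrist")
for k in("mill_center","chamfer_top","slot_top","rack"):
    r=nets.mark_of(c,k)
    print(k,[(w(c,a["point"]).round(1).tolist(),proj(c,w(c,a["point"])).round().tolist(),round(a["confidence"],2)) for a in r[:2]])
u=proj(c,[555,-202,60]).astype(int);print(u)
x0,y0=max(u[0]-100,0),max(u[1]-100,0);print(x0,y0)
cv2.imwrite("pics/w2c.png",cv2.resize(c["img"][y0:y0+200,x0:x0+200,::-1],None,fx=3,fy=3,interpolation=cv2.INTER_CUBIC))
np.save("w2.npy",{k:c[k] for k in("M","f","cx","cy")},allow_pickle=True)
plan([555,-202,150],-95)
```

```text
mill_center []
chamfer_top [([513.3, -200.7, 73.0], [261.0, 239.0], 0.93)]
slot_top []
rack [([535.8, -201.3, -0.7], [259.0, 195.0], 0.68), ([553.2, -206.1, 9.0], [262.0, 182.0], 0.51)]
[258 194]
158 94
t 3.58 p [ 553.6 -203.1  146.5] heading -95.3 j6 1.201 F [-0.1 -0.8 -0.3] rv [-0.11 -0.28 -0.09]
[[-0.03, -0.07, -0.02], [-0.02, -0.06, -0.02], 9.5]
[[-0.03, -0.07, -0.02], [-0.02, -0.06, -0.02], 9.5]
[[-0.03, -0.07, -0.02], [-0.02, -0.06, -0.02], 9.5]
[[-0.03, -0.07, -0.02], [-0.02, -0.06, -0.02], 9.5]
[[-0.03, -0.07, -0.02], [-0.02, -0.06, -0.02], 9.5]
```

View pics/w2c.png

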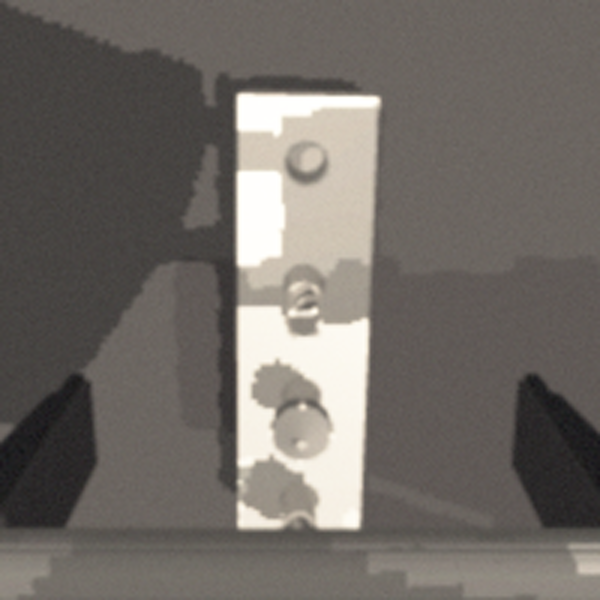

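Run:
```python
from h import *
c=np.load("w2.npy",allow_pickle=True).item()
for n,u,v,z in(("tl",237,94,40),("tr",380,97,40),("bl",237,526,40),("br",360,526,40),("hole4",307,162,40),("milltop",304,320,82),("millbase",304,276,40),("chamtip",302,440,78)):
    print(n,onz(c,158+u/3,94+v/3,z).round(1))
for z in(40,82):print(z,((proj(c,[555,-203,z])-[158,94])*3).round())
```

```text
tl [ 620.8 -187.1   40. ]
tr [ 615.5 -233.3   40. ]
bl [ 461.9 -168.6   40. ]
br [ 457.5 -215.2   40. ]
hole4 [ 596.8 -207.8   40. ]
milltop [ 555.7 -202.8   82. ]
millbase [ 557.7 -203.1   40. ]
chamtip [ 514.5 -198.3   78. ]
40 [304. 284.]
82 [305. 322.]
```

The rack corners put the empty hole at (596.5,-207.7) and the mill at (555,-203), with the rack yawed -6.6°. The corner spacing and the mill-top pixel agree with this. Next I descend.

>>> {"api": "apply_moves", "payload": {
  "increments": [
    [[-0.03, 1.75, 0], [0, 0.25, 0], 6],
    [[-0.03, 1.75, 0], [0, 0.25, 0], 6],
    [[-0.03, 1.75, 0], [0, 0.25, 0], 5],
    [[-0.03, 1.75, 0], [0, 0.25, 0], 4],
    [[-0.03, 1.75, 0], [0, 0.25, 0], 4]
  ]
}}

```text
t: 4.2
eef_pos: [555.8, -204.7, 55.3]
tcp_rot: [-1.567, 0.005, 3.025]
ft_force: [0.2, 0.5, -0.5]
opening: 0.528
```

Run:
```python
from h import *
plan([555,-203,58],-96.6)
c=shot("wrist");save(c,"w3.png")
u=proj(c,[555,-203,82]);print(u)
```

```text
t 4.2 p [ 555.8 -204.7   55.3] heading -96.7 j6 1.225 F [ 0.2  0.5 -0.5] rv [-0.2  -0.07 -0.31]
[[0.02, -0.05, -0.03], [-0.04, -0.01, -0.06], 9.5]
[[0.02, -0.05, -0.03], [-0.04, -0.01, -0.06], 9.5]
[[0.02, -0.05, -0.03], [-0.04, -0.01, -0.06], 9.5]
[[0.02, -0.05, -0.03], [-0.04, -0.01, -0.06], 9.5]
[[0.02, -0.05, -0.03], [-0.04, -0.01, -0.06], 9.5]
[256.92737916 254.39409532]
```

View pics/w3.png

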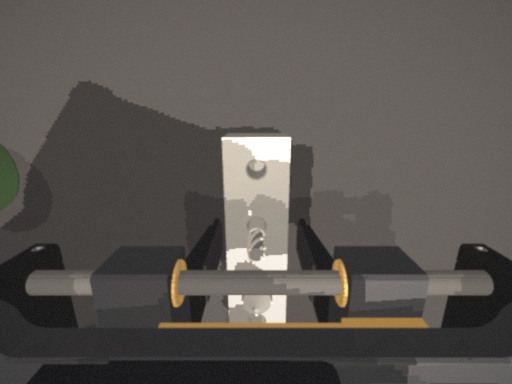

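The mill top is at about px (257,252), matching the projected (257,254), and it is centred between the fingers. Closing now.

>>> {"api": "apply_moves", "payload": {
  "increments": [
    [[0.06, -0.2, -0.15], [0, 0, -0.3], 3],
    [[0.02, -0.1, 0], [0, 0, 0], 1.0],
    [[0, 0, 0], [0, 0, 0], 0.8],
    [[0, 0, 0], [0, 0, 0], 0.8],
    [[0, 0, 0], [0, 0, 0], 0.8]
  ]
}}

```text
t: 4.88
eef_pos: [554.5, -203.0, 57.2]
tcp_rot: [-1.568, -0.002, 3.025]
ft_force: [0.3, 0.5, -1.5]
opening: 0.12
```

```bash
python3 -c "
from h import *
plan([555,-203,58],-96.6);print(readout.state()['opening']*95)"
```

```text
t 4.88 p [ 554.5 -203.    57.2] heading -96.7 j6 1.23 F [ 0.3  0.5 -1.5] rv [-0.17 -0.1   0.09]
[[-0.01, -0.02, -0.0], [-0.03, -0.02, 0.02], 9.5]
[[-0.01, -0.02, -0.0], [-0.03, -0.02, 0.02], 9.5]
[[-0.01, -0.02, -0.0], [-0.03, -0.02, 0.02], 9.5]
[[-0.01, -0.02, -0.0], [-0.03, -0.02, 0.02], 9.5]
[[-0.01, -0.02, -0.0], [-0.03, -0.02, 0.02], 9.5]
11.424560720391954
```

>>> {"api": "apply_moves", "payload": {
  "increments": [
    [[0, -0.8, 0], [0, 0, 0], 0.5],
    [[0, -1.2, 0], [0, 0, 0], 0.5],
    [[0, -1.5, 0], [0, 0, 0], 0.5],
    [[0, -3, 0], [0, 0, 0], 0.5],
    [[0, -4, 0], [0, 0, 0], 0.5]
  ]
}}

```text
t: 5.5
eef_pos: [553.8, -202.3, 166.2]
tcp_rot: [-1.569, -0.005, 3.025]
ft_force: [1.1, -1.4, -1.4]
opening: 0.123
```

>>> {"api": "apply_moves", "payload": {
  "increments": [
    [[0, -4, 0], [0, -6, 0], 0.5],
    [[0, -4, 0], [0, -8, 0], 0.5],
    [[0, -2, 0], [0, -8, 0], 0.5],
    [[0, -1, 0], [0, -8, 0], 0.5],
    [[0, 0, 0], [0, -8, 0], 0.5]
  ]
}}

```text
t: 6.12
eef_pos: [553.8, -201.7, 289.7]
tcp_rot: [-1.563, 0.001, -2.575]
ft_force: [-0.1, -0.4, -1.1]
opening: 0.119
```

```bash
python3 -c "
from h import *
plan([566,150,285],40,n=15,opening=.5);print(readout.state()['opening']*95)"
```

```text
t 6.12 p [ 553.8 -201.7  289.7] heading -57.5 j6 0.546 F [-0.1 -0.4 -1.1] rv [ -0.35 -97.53   0.33]
[[-1.33, 0.02, -1.94], [-0.02, -6.5, 0.02], 0.5]
[[-1.54, 0.02, -1.77], [-0.02, -6.5, 0.02], 0.5]
[[-1.73, 0.02, -1.59], [-0.02, -6.5, 0.02], 0.5]
[[-1.9, 0.02, -1.38], [-0.02, -6.5, 0.02], 0.5]
[[-2.04, 0.02, -1.16], [-0.02, -6.5, 0.02], 0.5]
[[-2.16, 0.02, -0.92], [-0.02, -6.5, 0.02], 0.5]
[[-2.25, 0.03, -0.67], [-0.02, -6.5, 0.02], 0.5]
[[-2.31, 0.03, -0.41], [-0.02, -6.5, 0.02], 0.5]
[[-2.34, 0.03, -0.14], [-0.02, -6.5, 0.02], 0.5]
[[-2.34, 0.03, 0.12], [-0.02, -6.5, 0.02], 0.5]
[[-2.31, 0.03, 0.39], [-0.02, -6.5, 0.02], 0.5]
[[-2.26, 0.03, 0.65], [-0.02, -6.5, 0.02], 0.5]
[[-2.17, 0.03, 0.9], [-0.02, -6.5, 0.02], 0.5]
[[-2.05, 0.03, 1.14], [-0.02, -6.5, 0.02], 0.5]
[[-1.91, 0.03, 1.36], [-0.02, -6.5, 0.02], 0.5]
11.350282115329586
```

>>> {"api": "apply_moves", "payload": {
  "increments": [
    [[-1.3, 0, -1.95], [0, -6.5, 0], 0.5],
    [[-1.55, 0, -1.75], [0, -6.5, 0], 0.5],
    [[-1.75, 0, -1.6], [0, -6.5, 0], 0.5],
    [[-1.9, 0, -1.4], [0, -6.5, 0], 0.5],
    [[-2.05, 0, -1.15], [0, -6.5, 0], 0.5]
  ]
}}

```text
t: 6.75
eef_pos: [555.5, -81.7, 295.0]
tcp_rot: [-1.559, -0.003, -1.991]
ft_force: [-0.2, -0.5, -1.7]
opening: 0.119
```

>>> {"api": "apply_moves", "payload": {
  "increments": [
    [[-2.15, 0, -0.9], [0, -6.5, 0], 0.5],
    [[-2.25, 0, -0.65], [0, -6.5, 0], 0.5],
    [[-2.3, 0, -0.4], [0, -6.5, 0], 0.5],
    [[-2.35, 0, -0.15], [0, -6.5, 0], 0.5],
    [[-2.35, 0, 0.1], [0, -6.5, 0], 0.5]
  ]
}}

```text
t: 7.38
eef_pos: [555.1, 39.6, 299.9]
tcp_rot: [-1.558, -0.011, -1.404]
ft_force: [0.4, -0.6, -1.2]
opening: 0.116
```

>>> {"api": "apply_moves", "payload": {
  "increments": [
    [[-2.3, 0, 0.4], [0, -6.5, 0], 0.5],
    [[-2.25, 0, 0.65], [0, -6.5, 0], 0.5],
    [[-2.15, 0, 0.9], [0, -6.5, 0], 0.5],
    [[-2.05, 0, 1.15], [0, -6.5, 0], 0.5],
    [[-1.9, 0, 1.35], [0, -6.5, 0], 0.5]
  ]
}}

```text
t: 8.0
eef_pos: [552.5, 160.4, 305.0]
tcp_rot: [-1.563, -0.019, -0.817]
ft_force: [-0.4, 0.5, -1.7]
opening: 0.115
```

Run:
```python
from h import *
c=shot("wrist")
for k in("mill_center","mill_foot","chuck_mouth","nut_grip","stand"):
    r=nets.mark_of(c,k)
    print(k,[(w(c,a["point"]).round(1).tolist(),proj(c,w(c,a["point"])).round().tolist(),round(a["confidence"],2)) for a in r[:2]])
save(c,"w4.png");np.save("w4.npy",{k:c[k] for k in("M","f","cx","cy","img")},allow_pickle=True)
print(proj(c,[565.5,184.5,132]))
plan([565.5,184.5,240],40,opening=.5);print(readout.state()['opening']*95)
```

```text
mill_center [([550.8, 158.7, 290.2], [256.0, 227.0], 0.57)]
mill_foot []
chuck_mouth []
nut_grip []
stand [([565.9, 184.8, -0.7], [273.0, 151.0], 0.93)]
[278.65402234 167.47415379]
t 8.3 p [552.9 159.  304.2] heading 42.8 j6 -0.573 F [ 0.1 -0.2 -0.5] rv [-0.47  2.83  1.04]
[[-0.23, 1.28, 0.52], [-0.09, 0.57, 0.21], 0.5]
[[-0.23, 1.28, 0.52], [-0.09, 0.57, 0.21], 0.5]
[[-0.23, 1.28, 0.52], [-0.09, 0.57, 0.21], 0.5]
[[-0.23, 1.28, 0.52], [-0.09, 0.57, 0.21], 0.5]
[[-0.23, 1.28, 0.52], [-0.09, 0.57, 0.21], 0.5]
11.050684216441129
```

View pics/w4.png

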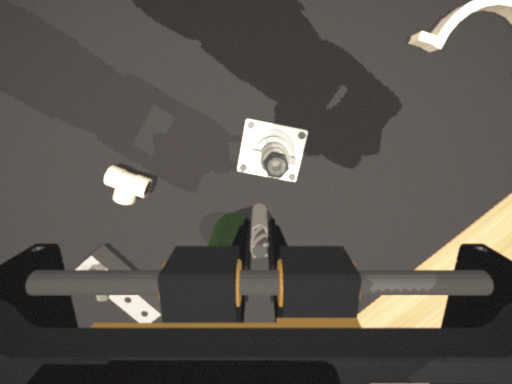

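The mill hangs in the gripper with its foot near px (260,207). The nut face is near (275,166). I'll zoom in to measure both.

Run:
```python
from h import *
c=np.load("w4.npy",allow_pickle=True).item()
im=c["img"][140:260,235:315,::-1]
cv2.imwrite("pics/w4c.png",cv2.resize(im,None,fx=5,fy=5,interpolation=cv2.INTER_CUBIC))
```

```text
(no output)
```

View pics/w4c.png

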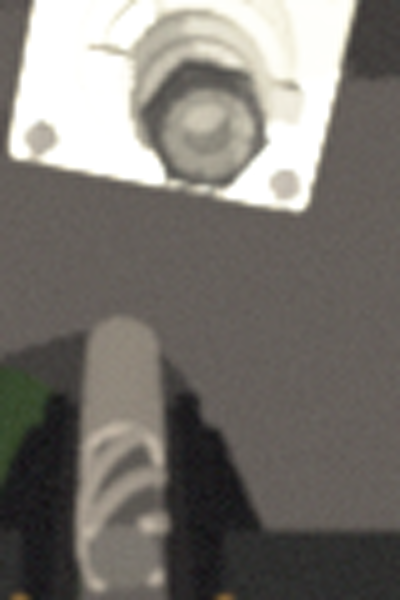

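Run:
```python
from h import *
c=np.load("w4.npy",allow_pickle=True).item()
p,Rm,s=pose()
print("mouth",onz(c,235+207/5,140+130/5,132).round(1))
cr=lambda P:((proj(c,P)-[235,140])*5).round()
for zoff in(45,48):
  f=p+Rm@[0,zoff,0]
  print(zoff,"foot c",cr(f),"edge",cr(f+Rm@[-6,0,0]),"sides",cr(f+Rm@[0,0,-6]),cr(f+Rm@[0,0,6]))
print("top",cr(p+Rm@[0,-24,0]))
# outer body corners
print(onz(c,235+303/5,140+210/5,12).round(1),onz(c,235+12/5,140+157/5,12).round(1))
```

```text
mouth [562.1 183.9 132. ]
45 foot c [118. 366.] edge [118. 332.] sides [ 82. 366.] [153. 366.]
48 foot c [118. 359.] edge [118. 326.] sides [ 82. 359.] [153. 360.]
top [117. 573.]
[630.6 173.4  12. ] [543.8 118.2  12. ]
```

```bash
python3 -c "
from h import *
plan([563,184,205],42.8,opening=.5)"
```

```text
t 8.3 p [552.9 159.  304.2] heading 42.8 j6 -0.573 F [ 0.1 -0.2 -0.5] rv [-0.44  0.03  1.05]
[[-0.27, 1.98, 0.47], [-0.09, 0.01, 0.21], 0.5]
[[-0.26, 1.98, 0.48], [-0.09, 0.01, 0.21], 0.5]
[[-0.25, 1.98, 0.48], [-0.09, 0.01, 0.21], 0.5]
[[-0.24, 1.98, 0.48], [-0.09, 0.01, 0.21], 0.5]
[[-0.24, 1.98, 0.49], [-0.09, 0.01, 0.21], 0.5]
```

>>> {"api": "apply_moves", "payload": {
  "increments": [
    [[-0.27, 2, 0.47], [-0.1, 0, 0.2], 0.5],
    [[-0.26, 2, 0.48], [-0.1, 0, 0.2], 0.5],
    [[-0.25, 2, 0.48], [-0.1, 0, 0.2], 0.5],
    [[-0.24, 2, 0.48], [-0.1, 0, 0.2], 0.5],
    [[-0.24, 2, 0.48], [0, 0, 0.2], 0.5]
  ]
}}

```text
t: 8.93
eef_pos: [564.6, 179.8, 204.0]
tcp_rot: [-1.567, -0.003, -0.836]
ft_force: [0.3, 0.3, -1.4]
opening: 0.117
```

>>> {"api": "apply_moves", "payload": {
  "increments": [
    [[0, 0, 0], [0, 0, 0], 0.5],
    [[0, 0, 0], [0, 0, 0], 0.5],
    [[0, 0, 0], [0, 0, 0], 0.5],
    [[0, 0, 0], [0, 0, 0], 0.5],
    [[0, 0, 0], [0, 0, 0], 0.5]
  ]
}}

```text
t: 9.55
eef_pos: [565.1, 177.9, 205.9]
tcp_rot: [-1.566, -0.004, -0.84]
ft_force: [0.7, -0.3, -1.6]
opening: 0.116
```

Run:
```python
from h import *
plan([563,184,205],42.8,opening=.5)
c=shot("wrist");np.save("w5.npy",{k:c[k] for k in("M","f","cx","cy","img")},allow_pickle=True)
p,Rm,s=pose()
cr=lambda P:((proj(c,P)-[205,110])*4).round()
f=p+Rm@[0,47,0]
print("foot",cr(f),"edge",cr(f+Rm@[-6,0,0]),"sides",cr(f+Rm@[0,0,-6]),cr(f+Rm@[0,0,6]),"mouth",cr([563,184,132]))
cv2.imwrite("pics/w5c.png",cv2.resize(c["img"][110:260,205:315,::-1],None,fx=4,fy=4,interpolation=cv2.INTER_CUBIC))
for n in("side","scene"):
    d=shot(n);np.save(n+"5.npy",{k:d[k] for k in("M","f","cx","cy","img")},allow_pickle=True)
    for k in("mill_foot","mill_center","chuck_mouth"):
        print(n,k,[(w(d,a["point"]).round(1).tolist(),round(a["confidence"],2)) for a in nets.mark_of(d,k)[:1]])
```

```text
t 9.55 p [565.1 177.9 205.9] heading 41.9 j6 -0.536 F [ 0.7 -0.3 -1.6] rv [-0.26 -0.92  0.23]
[[-0.12, 0.02, 0.05], [-0.05, -0.18, 0.05], 0.5]
[[-0.12, 0.02, 0.05], [-0.05, -0.18, 0.05], 0.5]
[[-0.12, 0.02, 0.05], [-0.05, -0.18, 0.05], 0.5]
[[-0.12, 0.02, 0.05], [-0.05, -0.18, 0.05], 0.5]
[[-0.12, 0.02, 0.05], [-0.05, -0.18, 0.05], 0.5]
foot [218. 405.] edge [218. 378.] sides [190. 405.] [247. 405.] mouth [227. 339.]
side mill_foot [([563.6, 179.1, 161.1], 0.61)]
side mill_center [([563.7, 180.6, 197.4], 0.39)]
side chuck_mouth [([563.1, 188.0, 132.9], 0.9)]
scene mill_foot [([560.7, 174.7, 158.5], 0.49)]
scene mill_center [([565.4, 181.1, 200.4], 0.56)]
scene chuck_mouth [([563.9, 185.4, 129.0], 0.95)]
```

View pics/w5c.png

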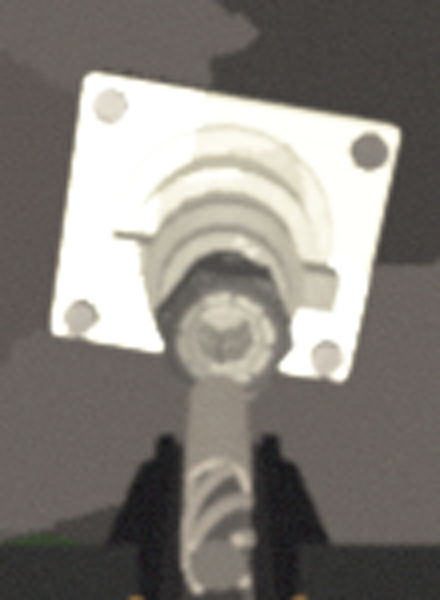

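The mouth sits at crop (226,338), against a projection of (227,339) for (563,184). The foot is aligned with the TCP to within 1 px, so I'm moving over the mouth.

>>> {"api": "apply_moves", "payload": {
  "increments": [
    [[-0.15, 0.4, 0.05], [0, -0.2, 0.05], 0.5],
    [[-0.15, 0.4, 0.05], [0, -0.2, 0.05], 0.5],
    [[-0.12, 0.4, 0.05], [0, -0.2, 0.05], 0.5],
    [[-0.12, 0.4, 0.05], [0, -0.2, 0.05], 0.5],
    [[-0.1, 0.2, 0.05], [0, -0.2, 0], 0.5]
  ]
}}

```text
t: 10.62
eef_pos: [562.3, 184.9, 185.8]
tcp_rot: [-1.567, 0.0, -0.821]
ft_force: [0.5, 0.2, -1.2]
opening: 0.117
```

```bash
python3 -c "
from h import *
plan([563,184.2,188],42.8,n=1,opening=.5)"
```

```text
t 10.62 p [562.3 184.9 185.8] heading 43.0 j6 -0.546 F [ 0.5  0.2 -1.2] rv [-0.2   0.16 -0.03]
[[0.1, -0.22, 0.0], [-0.2, 0.16, -0.03], 0.5]
```

>>> {"api": "apply_moves", "payload": {
  "increments": [
    [[0.1, 0, 0], [-0.2, 0, 0], 0.5],
    [[0, 0.3, 0], [0, 0, 0], 0.5],
    [[0, 0.3, 0], [0, 0, 0], 0.5],
    [[0, 0.3, 0], [0, 0, 0], 0.5],
    [[0, 0.3, 0], [0, 0, 0], 0.5]
  ]
}}

```text
t: 11.25
eef_pos: [563.3, 184.1, 173.3]
tcp_rot: [-1.571, 0.0, -0.821]
ft_force: [-0.0, -1.0, 11.2]
opening: 0.118
```

Run:
```python
from h import *
plan([563,184.2,170],42.8,n=1,opening=.5)
c=shot("wrist");p,Rm,s=pose()
cr=lambda P:((proj(c,P)-[205,120])*4).round()
print("mouth",cr([563,184.2,132]),"mill at mouth z sides",cr(p+Rm@[0,p[2]-132,-6]),cr(p+Rm@[0,p[2]-132,6]))
cv2.imwrite("pics/w6c.png",cv2.resize(c["img"][120:270,205:315,::-1],None,fx=4,fy=4,interpolation=cv2.INTER_CUBIC))
```

```text
t 11.25 p [563.3 184.1 173.3] heading 43.0 j6 -0.546 F [-0.  -1.  11.2] rv [-0.01  0.17 -0.  ]
[[-0.03, 0.33, -0.01], [-0.01, 0.17, -0.0], 0.5]
mouth [217. 374.] mill at mouth z sides [189. 375.] [248. 375.]
```

View pics/w6c.png

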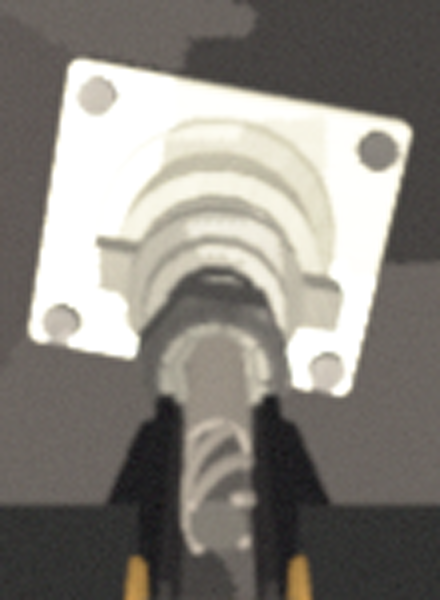

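```bash
python3 -c "
from h import *
p,Rm,s=pose();print(p,s['ft_force'],s['moment'],'tool F',Rm.T@s['ft_force'],'M',Rm.T@s['moment'])"
```

```text
[563.41032405 184.06887709 173.31925484] [ 0.41618532 -0.97792975  3.15395604] [-0.16448314 -0.09095287  0.02239751] tool F [ 1.0001141  -3.15381562 -0.36085228] M [-0.04556572 -0.02248219 -0.18233786]
```

>>> {"api": "apply_moves", "payload": {
  "increments": [
    [[0, 0.1, 0], [0, 0, 0], 0.5],
    [[0.08, 0, 0], [0, 0, 0], 0.5],
    [[0.08, 0, 0], [0, 0, 0], 0.5],
    [[0, 0.1, 0], [0, 0, 0], 0.5],
    [[0, 0, 0], [0, 0, 0], 0.5]
  ]
}}

```text
t: 11.92
eef_pos: [564.7, 182.8, 171.8]
tcp_rot: [-1.57, -0.001, -0.821]
ft_force: [0.3, -0.7, -1.6]
opening: 0.117
```

```bash
python3 -c "
from h import *
p,Rm,s=pose();print(p,s['ft_force'],s['moment'],'tool F',Rm.T@s['ft_force'],'M',Rm.T@s['moment'])"
```

```text
[564.70323242 182.78071575 171.80503687] [ 0.31921925 -0.7474267  -1.57697529] [-0.06710843 -0.11174738  0.01561342] tool F [ 0.76321586  1.5772917  -0.27758086] M [ 0.03604204 -0.01572145 -0.12525416]
```

>>> {"api": "apply_moves", "payload": {
  "increments": [
    [[0, 0.2, 0], [0, 0, 0], 0.5],
    [[0, 0.3, 0], [0, 0, 0], 0.5],
    [[0, 0.3, 0], [0, 0, 0], 0.5],
    [[0, 0.3, 0], [0, 0, 0], 0.5],
    [[0, 0.2, 0], [0, 0, 0], 0.5]
  ]
}}

```text
t: 12.55
eef_pos: [564.6, 182.7, 157.6]
tcp_rot: [-1.57, -0.001, -0.821]
ft_force: [-0.2, -0.7, -1.2]
opening: 0.122
```

```bash
python3 -c "
from h import *
p,Rm,s=pose();print(p,'tool F',Rm.T@s['ft_force'],'M',Rm.T@s['moment'])"
```

```text
[564.57595315 182.70696051 157.56590196] tool F [ 0.35294899  1.21007518 -0.64296765] M [ 0.02089485  0.02682434 -0.14108832]
```

>>> {"api": "apply_moves", "payload": {
  "increments": [
    [[0, 0.35, 0], [0, 0, 0], 0.5],
    [[0, 0.35, 0], [0, 0, 0], 0.5],
    [[0, 0.35, 0], [0, 0, 0], 0.5],
    [[0, 0.3, 0], [0, 0, 0], 0.5],
    [[0, 0.3, 0], [0, 0, 0], 0.5]
  ]
}}

```text
t: 13.18
eef_pos: [564.6, 182.7, 139.9]
tcp_rot: [-1.57, -0.001, -0.821]
ft_force: [0.2, -1.1, -1.3]
opening: 0.12
```

>>> {"api": "apply_moves", "payload": {
  "increments": [
    [[0, 0.1, 0], [0, 0, 0], 0.5],
    [[0, 0.1, 0], [0, 0, 0], 0.5],
    [[0, 0.1, 0], [0, 0, 0], 0.5],
    [[0, 0.1, 0], [0, 0, 0], 0.5],
    [[0, 0.1, 0], [0, 0, 0], 0.5]
  ]
}}

```text
t: 13.8
eef_pos: [564.6, 182.7, 134.7]
tcp_rot: [-1.57, -0.001, -0.821]
ft_force: [-1.4, -0.6, 8.7]
opening: 0.118
```

```bash
python3 -c "
from h import *
p,Rm,s=pose();print(p,'tool F',Rm.T@s['ft_force'],'M',Rm.T@s['moment'])"
```

```text
[564.62045    182.71011308 134.67592012] tool F [-0.45424112 -8.65918925 -1.43851788] M [-0.27102831 -0.04498145 -0.05142347]
```

Home on the stop: the foot is at z=90 with TCP 134.7 and an 8.7 N push. Releasing.

>>> {"api": "apply_moves", "payload": {
  "increments": [
    [[0, 0, 0], [0, 0, 0], 2.5],
    [[0, 0, 0], [0, 0, 0], 5],
    [[0, -1, 0], [0, 0, 0], 9.5],
    [[0, -3, 0], [0, 0, 0], 9.5],
    [[0, -3, 0], [0, 0, 0], 9.5]
  ]
}}

```text
t: 14.42
eef_pos: [564.2, 182.7, 206.1]
tcp_rot: [-1.572, 0.001, -0.821]
ft_force: [1.2, 0.2, -1.5]
opening: 0.59
```

Run:
```python
from h import *
p,Rm,s=pose();print(p,s["opening"])
c=shot("wrist");np.save("w7.npy",{k:c[k] for k in("M","f","cx","cy","img")},allow_pickle=True)
u=proj(c,[564.7,182.7,129]).astype(int);x0,y0=u-[50,50];print(u)
im=cv2.resize(c["img"][y0:y0+100,x0:x0+100,::-1],None,fx=6,fy=6,interpolation=cv2.INTER_CUBIC)
im=cv2.convertScaleAbs(im,alpha=1.5)
def q(P):return tuple(((proj(c,P)-[x0,y0]+.5)*6).round().astype(int).tolist())
for a in range(0,360,60): # reference ticks: heading of radial dirs at r=17.3,z=129
    t=np.radians(a);cv2.circle(im,q([564.7+17.3*np.cos(t),182.7+17.3*np.sin(t),129]),3,(0,0,255) if a else (0,255,0),-1)
cv2.imwrite("pics/w7c.png",im)
```

```text
[564.16904605 182.7412736  206.10284222] 0.5901709753379221
[259 200]
```

View pics/w7c.png

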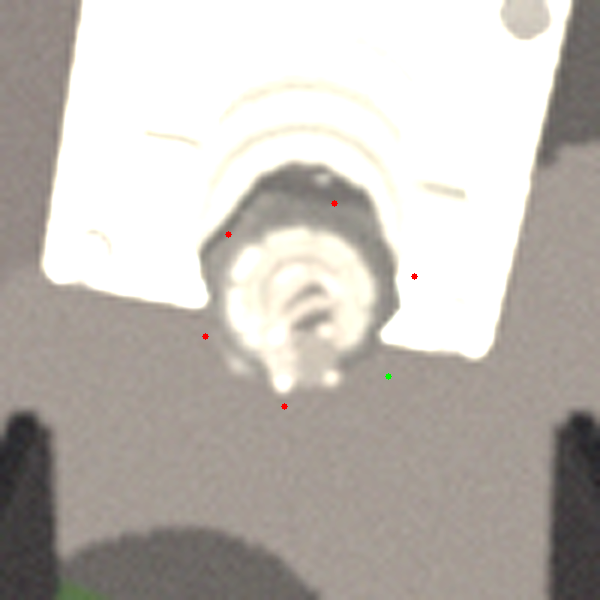

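```bash
cat > hexfit.py <<'E'
from h import *
from scipy.ndimage import map_coordinates
def fit(c,ctr,bot=None,verbose=True):
    g=cv2.GaussianBlur(cv2.cvtColor(c["img"],cv2.COLOR_RGB2GRAY).astype(float),(0,0),0.7)
    out=[]
    for a in range(0,60,2):
        best=(-1e9,)
        for dx in np.arange(-3,3.1,.75):
            for dy in np.arange(-3,3.1,.75):
                pts=[]
                for k in range(6):
                    t=np.radians(a+30+60*k)   # a: heading of a flat normal
                    for z in(113,129): pts.append(proj(c,[ctr[0]+dx+17.32*np.cos(t),ctr[1]+dy+17.32*np.sin(t),z]))
                h=cv2.convexHull(np.array(pts,np.float32))[:,0].astype(float)
                m=h.mean(0);S=[];N=[]
                for i in range(len(h)):
                    A,B=h[i],h[(i+1)%len(h)];L=np.linalg.norm(B-A)
                    n=np.array([(B-A)[1],-(B-A)[0]])/max(L,1e-6)
                    if n@((A+B)/2-m)<0:n=-n
                    for f in np.arange(.5,int(L)+.5)/max(int(L),1): S.append(A+(B-A)*f);N.append(n)
                S=np.array(S);N=np.array(N)
                k=S[:,1]<m[1]+6
                S,N=S[k],N[k]
                v=lambda d:map_coordinates(g,[(S+N*d)[:,1],(S+N*d)[:,0]],order=1)
                sc=np.mean(np.clip(v(1.2)-v(-1.2),-20,100))
                best=max(best,(sc,a,dx,dy))
        out.append(best)
    out.sort(reverse=True)
    for o in out[:7]:print(np.round(o,2))
E
python3 - <<'E'
from hexfit import *
for n in("w4","w5","w7"):
    c=np.load(n+".npy",allow_pickle=True).item();print(n);fit(c,(564,183.5))
E
```

```text
w4
[80.27  0.   -2.25 -0.75]
[79.72  4.   -2.25 -0.75]
[79.7   2.   -2.25 -0.75]
[79.31 58.   -2.25 -0.75]
[78.67  6.   -2.25 -0.75]
[78.13 56.   -2.25 -0.75]
[77.49 54.   -2.25 -0.75]
w5
[73.02  0.   -1.5   0.  ]
[72.75  2.   -1.5   0.  ]
[72.55 58.   -1.5   0.  ]
[72.25 56.   -2.25  0.75]
[71.16  4.   -1.5   0.  ]
[70.32 54.   -1.5   0.  ]
[68.77  6.   -2.25  0.75]
w7
[73.74 58.   -2.25  0.75]
[73.39  0.   -2.25  0.75]
[72.99  2.   -2.25  0.75]
[72.83 56.   -2.25  0.75]
[72.44 54.   -2.25  0.75]
[70.85 52.   -2.25  0.75]
[70.5   4.   -2.25  0.75]
```

>>> {"api": "apply_moves", "payload": {
  "increments": [
    [[0, 1.5, 0], [0, -3.4, 0], 8],
    [[0, 2, 0], [0, -3.4, 0], 8],
    [[0, 2, 0], [0, -3.4, 0], 8],
    [[0, 2, 0], [0, -3.4, 0], 8],
    [[0, 1.5, 0], [0, -3.4, 0], 8]
  ]
}}

```text
t: 15.1
eef_pos: [568.2, 183.8, 123.8]
tcp_rot: [-1.562, -0.01, -0.515]
ft_force: [-0.5, -0.9, 0.9]
opening: 0.839
```

```bash
python3 -c "
from h import *
plan([564.4,182.8,103.5],60,n=1);print(readout.state()['opening'])"
```

```text
t 15.1 p [568.2 183.8 123.8] heading 60.5 j6 -0.854 F [-0.5 -0.9  0.9] rv [-0.51  0.5   0.58]
[[-0.3, 2.02, -0.29], [-0.51, 0.5, 0.58], 9.5]
0.8392106600058804
```

>>> {"api": "apply_moves", "payload": {
  "increments": [
    [[-0.15, 0.8, -0.15], [-0.25, 0.2, 0.3], 6],
    [[-0.15, 0.8, -0.15], [-0.25, 0.2, 0.3], 5],
    [[0, 0.4, 0], [0, 0, 0], 4.5],
    [[0, 0, 0], [0, 0, 0], 4],
    [[0, 0, 0], [0, 0, 0], 4]
  ]
}}

```text
t: 15.72
eef_pos: [564.4, 182.8, 103.9]
tcp_rot: [-1.57, 0.0, -0.525]
ft_force: [0.6, -0.0, 0.3]
opening: 0.43
```

```bash
python3 -c "
from h import *
plan([564.4,182.8,103.5],60,n=1);print(readout.state()['opening']*95)"
```

```text
t 15.72 p [564.4 182.8 103.9] heading 59.9 j6 -0.844 F [ 0.6 -0.   0.3] rv [-0.03 -0.11 -0.02]
[[-0.0, 0.04, 0.0], [-0.03, -0.11, -0.02], 9.5]
40.82866910328974
```

>>> {"api": "apply_moves", "payload": {
  "increments": [
    [[0, 0, 0], [0, 0, 0], 2],
    [[0, 0, 0], [0, 0, 0], 2],
    [[0, 0, 0], [0, 0, 0], 2],
    [[0, 0, 0], [0, 0, 0], 2],
    [[0, 0, 0], [0, 0, 0], 2]
  ]
}}

```text
t: 16.35
eef_pos: [564.4, 182.5, 104.3]
tcp_rot: [-1.571, -0.0, -0.525]
ft_force: [-0.5, -1.1, -0.5]
opening: 0.318
```

```bash
python3 -c "
from h import *
plan([564.4,182.8,103.5],60,n=1);s=readout.state();print(s['opening']*95,s['moment'],s['tau'][5])"
```

```text
t 16.35 p [564.4 182.5 104.3] heading 59.9 j6 -0.844 F [-0.5 -1.1 -0.5] rv [-0.01 -0.09  0.01]
[[-0.02, 0.08, 0.03], [-0.01, -0.09, 0.01], 9.5]
30.22254317057758 [-0.125422   -0.07743741  0.11521928] 0.11640382697805762
```

Gripped on the flats (30.2 mm). Turning clockwise.

>>> {"api": "apply_moves", "payload": {
  "increments": [
    [[0, 0, 0], [0, 6, 0], 2],
    [[0, 0, 0], [0, 8, 0], 2],
    [[0, 0, 0], [0, 8, 0], 2],
    [[0, 0, 0], [0, 8, 0], 2],
    [[0, 0, 0], [0, 8, 0], 2]
  ]
}}

```text
t: 16.98
eef_pos: [563.8, 181.9, 104.3]
tcp_rot: [-1.572, -0.001, -1.207]
ft_force: [-0.6, -1.4, 0.0]
opening: 0.317
```

```bash
cat > st.py <<'E'
from h import *
plan([564.4,182.6,104],None,n=1,opening=2);s=readout.state();print(round(s['opening']*95,2),np.round(s['moment'],2))
E
python3 st.py
```

```text
t 16.98 p [563.8 181.9 104.3] heading 20.8 j6 -0.162 F [-0.6 -1.4  0. ] rv [0.09 0.   0.04]
[[-0.04, 0.03, 0.08], [0.09, 0.0, 0.04], 2]
30.1 [-0.27  0.02  0.22]
```

>>> {"api": "apply_moves", "payload": {
  "increments": [
    [[0, 0, 0.05], [0, 8, 0], 2],
    [[0, 0, 0], [0, 8, 0], 2],
    [[0, 0, 0], [0, 8, 0], 2],
    [[0, 0, 0], [0, 8, 0], 2],
    [[0, 0, 0], [0, 8, 0], 2]
  ]
}}

```text
t: 17.6
eef_pos: [562.9, 181.9, 104.3]
tcp_rot: [-1.574, -0.004, -1.927]
ft_force: [-1.3, -0.3, -0.0]
opening: 0.315
```

```bash
python3 st.py
```

```text
t 17.6 p [562.9 181.9 104.3] heading -20.4 j6 0.56 F [-1.3 -0.3 -0. ] rv [0.17 0.   0.21]
[[-0.12, 0.03, 0.11], [0.17, 0.0, 0.21], 2]
29.97 [-0.22  0.04  0.24]
```

>>> {"api": "apply_moves", "payload": {
  "increments": [
    [[0, 0, 0], [0, 6, 0], 2],
    [[0, 0, 0], [0, 6, 0], 2],
    [[0, 0, 0], [0, 6, 0], 2],
    [[0, 0, 0], [0, 6, 0], 2],
    [[0, 0, 0], [0, 6, 0], 2]
  ]
}}

```text
t: 18.23
eef_pos: [562.4, 182.2, 104.3]
tcp_rot: [-1.572, -0.006, -2.468]
ft_force: [-0.0, -0.7, -0.0]
opening: 0.315
```

```bash
python3 st.py
```

```text
t 18.23 p [562.4 182.2 104.3] heading -51.4 j6 1.101 F [-0.  -0.7 -0. ] rv [0.06 0.   0.32]
[[-0.18, 0.03, 0.1], [0.06, 0.0, 0.32], 2]
29.96 [-0.11  0.01  0.26]
```

>>> {"api": "apply_moves", "payload": {
  "increments": [
    [[-0.05, 0, 0], [0, 4, 0], 2],
    [[-0.05, 0, 0], [0, 4, 0], 2],
    [[0, 0, 0], [0, 4, 0], 2],
    [[0, 0, 0], [0, 4, 0], 2],
    [[0, 0, 0], [0, 4, 0], 2]
  ]
}}

```text
t: 18.85
eef_pos: [562.2, 182.6, 104.4]
tcp_rot: [-1.569, -0.008, -2.826]
ft_force: [1.8, 0.1, -0.3]
opening: 0.328
```

```bash
python3 st.py
```

```text
t 18.85 p [562.2 182.6 104.4] heading -71.9 j6 1.461 F [ 1.8  0.1 -0.3] rv [-0.09 -0.    0.45]
[[-0.21, 0.04, 0.07], [-0.09, -0.0, 0.45], 2]
31.15 [ 0.17 -0.27  1.08]
```

>>> {"api": "apply_moves", "payload": {
  "increments": [
    [[0, 0, 0], [0, 3, 0], 2],
    [[0, 0, 0], [0, 3, 0], 2],
    [[0, 0, 0], [0, 3, 0], 2],
    [[0, 0, 0], [0, 3, 0], 2],
    [[0, 0, 0], [0, 3, 0], 2]
  ]
}}

```text
t: 19.48
eef_pos: [563.5, 182.9, 104.8]
tcp_rot: [-1.565, -0.003, -3.089]
ft_force: [2.0, -1.3, -1.5]
opening: 0.349
```

```bash
python3 st.py
```

```text
t 19.48 p [563.5 182.9 104.8] heading -87.0 j6 1.727 F [ 2.  -1.3 -1.5] rv [-0.31 -0.    0.2 ]
[[-0.09, 0.08, 0.04], [-0.31, -0.0, 0.2], 2]
33.2 [-0.16 -0.29  0.76]
```

The moment jumped to about 1.1 N m and the pads began to ride over the corners, which looks like the dead stop. I'll open and check the nut's angle.

>>> {"api": "apply_moves", "payload": {
  "increments": [
    [[0, 0, 0], [0, 0, 0], 5],
    [[0, 0, 0], [0, 0, 0], 8],
    [[0, -3, 0], [0, 0, 0], 8],
    [[0, -4, 0], [0, 0, 0], 8],
    [[0, -3.5, 0], [0, 0, 0], 8]
  ]
}}

```text
t: 20.1
eef_pos: [562.9, 183.7, 210.1]
tcp_rot: [-1.566, -0.009, -3.086]
ft_force: [0.1, 0.4, 0.1]
opening: 0.804
```

Run:
```python
from hexfit import *
c=shot("wrist");np.save("w8.npy",{k:c[k] for k in("M","f","cx","cy","img")},allow_pickle=True)
p,Rm,s=pose();print(p)
fit(c,(564,183))
u=proj(c,[564.4,182.7,129]).astype(int);x0,y0=np.maximum(u-[60,60],0)
im=cv2.resize(c["img"][y0:y0+120,x0:x0+120,::-1],None,fx=5,fy=5,interpolation=cv2.INTER_CUBIC)
cv2.imwrite("pics/w8c.png",im)
plan([564.4,182.7,150],-65,n=5,opening=8)
```

```text
[564.34738693 184.09775997 214.62399183]
[84.1  50.   -0.75  0.75]
[83.85 52.   -0.75  0.75]
[83.15 48.   -0.75  0.75]
[83.05 54.   -0.75  0.75]
[82.1  46.   -0.75  0.75]
[80.7  56.   -0.75  0.75]
[79.38 44.   -0.75  0.75]
t 20.15 p [564.3 184.1 214.6] heading -86.8 j6 1.723 F [0.4 0.2 3.3] rv [ -0.21 -21.82   0.21]
[[-0.0, 1.29, 0.02], [-0.04, -4.36, 0.04], 8]
[[-0.0, 1.29, 0.02], [-0.04, -4.36, 0.04], 8]
[[0.0, 1.29, 0.02], [-0.04, -4.36, 0.04], 8]
[[0.01, 1.29, 0.03], [-0.04, -4.36, 0.04], 8]
[[0.01, 1.29, 0.03], [-0.04, -4.36, 0.04], 8]
```

View pics/w8c.png

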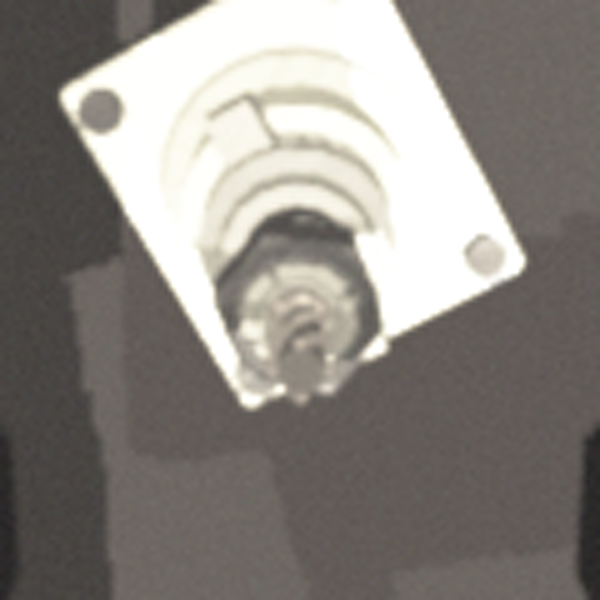

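The mill stands in the chuck and the hex fit gives a flat at about 51° (= -69°), so the nut turned about 129°. I'll regrip at -69° and test that it is tight.

>>> {"api": "apply_moves", "payload": {
  "increments": [
    [[0, 1.8, 0], [0, -3.6, 0], 7],
    [[0, 1.8, 0], [0, -3.6, 0], 7],
    [[0, 1.8, 0], [0, -3.6, 0], 6],
    [[0, 1.8, 0], [0, -3.6, 0], 6],
    [[0, 1.8, 0], [0, -3.6, 0], 6]
  ]
}}

```text
t: 20.78
eef_pos: [565.5, 184.5, 125.2]
tcp_rot: [-1.567, 0.003, -2.759]
ft_force: [0.3, -0.3, -0.2]
opening: 0.631
```

```bash
python3 -c "
from h import *
plan([564,183,104.5],-69.5,n=3)"
```

```text
t 20.77 p [565.5 184.5 125.2] heading -68.1 j6 1.396 F [ 0.3 -0.3 -0.2] rv [-0.19  1.42 -0.19]
[[0.07, 0.69, 0.02], [-0.06, 0.47, -0.06], 9.5]
[[0.07, 0.69, 0.03], [-0.06, 0.47, -0.06], 9.5]
[[0.06, 0.69, 0.03], [-0.06, 0.47, -0.06], 9.5]
```

>>> {"api": "apply_moves", "payload": {
  "increments": [
    [[0.07, 0.7, 0.03], [0, 0.5, 0], 5],
    [[0.07, 0.7, 0.03], [0, 0.5, 0], 4],
    [[0, 0.5, 0], [0, 0, 0], 4],
    [[0, 0, 0], [0, 0, 0], 2],
    [[0, 0, 0], [0, 0, 0], 2]
  ]
}}

```text
t: 21.4
eef_pos: [564.4, 183.3, 105.3]
tcp_rot: [-1.568, 0.003, -2.78]
ft_force: [0.2, -0.2, -1.3]
opening: 0.316
```

>>> {"api": "apply_moves", "payload": {
  "increments": [
    [[0, 0, 0], [0, 0, 0], 2],
    [[0, 0, 0], [0, 0, 0], 2],
    [[0, 0, 0], [0, 0, 0], 2],
    [[0, 0, 0], [0, 0, 0], 2],
    [[0, 0, 0], [0, 0, 0], 2]
  ]
}}

```text
t: 22.02
eef_pos: [564.4, 183.3, 105.3]
tcp_rot: [-1.567, 0.003, -2.779]
ft_force: [0.5, -0.1, -3.0]
opening: 0.317
```

```bash
python3 st.py
```

```text
t 22.02 p [564.4 183.3 105.3] heading -69.2 j6 1.415 F [ 0.5 -0.1 -3. ] rv [-0.19  0.   -0.18]
[[0.03, 0.13, 0.07], [-0.19, 0.0, -0.18], 2]
30.12 [ 0.06 -0.12  0.29]
```

>>> {"api": "apply_moves", "payload": {
  "increments": [
    [[0, 0, 0], [0, 1, 0], 2],
    [[0, 0, 0], [0, 1, 0], 2],
    [[0, 0, 0], [0, 1, 0], 2],
    [[0, 0, 0], [0, 1, 0], 2],
    [[0, 0, 0], [0, 1, 0], 2]
  ]
}}

```text
t: 22.65
eef_pos: [564.5, 183.3, 105.5]
tcp_rot: [-1.567, 0.004, -2.87]
ft_force: [0.2, 0.1, -1.5]
opening: 0.326
```

```bash
python3 st.py
```

```text
t 22.65 p [564.5 183.3 105.5] heading -74.4 j6 1.507 F [ 0.2  0.1 -1.5] rv [-0.23  0.   -0.21]
[[0.03, 0.15, 0.06], [-0.23, 0.0, -0.21], 2]
30.94 [-0.07 -0.14  0.61]
```

>>> {"api": "apply_moves", "payload": {
  "increments": [
    [[0, 0, 0], [0, 2, 0], 2],
    [[0, 0, 0], [0, 2, 0], 2],
    [[0, 0, 0], [0, 2, 0], 2],
    [[0, 0, 0], [0, 1, 0], 2],
    [[0, 0, 0], [0, 0, 0], 2]
  ]
}}

```text
t: 23.28
eef_pos: [564.3, 183.1, 105.7]
tcp_rot: [-1.567, 0.004, -3.002]
ft_force: [-0.2, -0.6, -1.3]
opening: 0.34
```

```bash
python3 st.py
```

```text
t 23.27 p [564.3 183.1 105.7] heading -82.0 j6 1.639 F [-0.2 -0.6 -1.3] rv [-0.21  0.   -0.21]
[[0.0, 0.17, 0.05], [-0.21, 0.0, -0.21], 2]
32.3 [-0.1   0.01  0.67]
```

>>> {"api": "apply_moves", "payload": {
  "increments": [
    [[0, 0, 0], [0, 0, 0], 5],
    [[0, 0, 0], [0, 0, 0], 8],
    [[0, -3, 0], [0, 0, 0], 8],
    [[0, -4, 0], [0, 0, 0], 8],
    [[0, -3.5, 0], [0, 0, 0], 8]
  ]
}}

```text
t: 23.9
eef_pos: [562.9, 183.5, 211.2]
tcp_rot: [-1.569, -0.001, -3.006]
ft_force: [-0.2, -0.9, -0.3]
opening: 0.806
```

>>> {"api": "apply_moves", "payload": {
  "increments": [
    [[0, -2, 0], [0, 0, 0], 9],
    [[0, -2, 0], [0, 0, 0], 9],
    [[0, 0, 0], [0, 0, 0], 9],
    [[0, 0, 0], [0, 0, 0], 9],
    [[0, 0, 0], [0, 0, 0], 9]
  ]
}}

```text
t: 24.52
eef_pos: [563.0, 183.8, 253.9]
tcp_rot: [-1.57, 0.002, -3.007]
ft_force: [-0.6, 0.1, 0.2]
opening: 0.945
```

Run:
```python
from hexfit import *
c=shot("wrist");p,Rm,s=pose();print(p,s["t"])
fit(c,(564,183))
d=shot("side");e=shot("scene")
for x in(c,d,e):
  for k in("mill_center","chamfer_top","slot_top","flask_center","tee_center"):
    print(k,[(w(x,a["point"]).round(1).tolist(),round(a["confidence"],2)) for a in nets.mark_of(x,k)[:1]])
A=cv2.resize(d["img"][90:310,170:350],(450,550));B=cv2.resize(c["img"][100:260,210:310],(344,550))
cv2.imwrite("pics/f.png",np.hstack([A,B])[:,:,::-1])
```

```text
[562.91270568 183.76970966 253.75667681] 24.575
[82.05 48.   -1.5   0.75]
[81.16 50.   -1.5   0.75]
[80.85 46.   -1.5   0.75]
[80.57 52.   -1.5   0.75]
[79.4  44.   -1.5   0.75]
[79.2  54.   -1.5   0.75]
[77.71 42.   -1.5   0.75]
mill_center [([563.9, 181.8, 120.4], 0.65)]
chamfer_top []
slot_top []
flask_center []
tee_center [([417.5, -21.6, 17.3], 0.62)]
mill_center [([562.8, 187.0, 134.9], 0.56)]
chamfer_top [([510.8, -196.6, 80.9], 0.64)]
slot_top [([471.3, -193.5, 82.6], 0.64)]
flask_center [([614.7, 27.8, 98.3], 0.56)]
tee_center [([418.3, -18.8, 19.3], 0.88)]
mill_center [([513.7, -197.3, 76.8], 0.58)]
chamfer_top [([561.4, 183.4, 130.0], 0.64)]
slot_top [([471.7, -194.5, 82.6], 0.6)]
flask_center [([619.6, 26.5, 97.5], 0.93)]
tee_center [([418.6, -20.4, 16.8], 0.95)]
```

View pics/f.png

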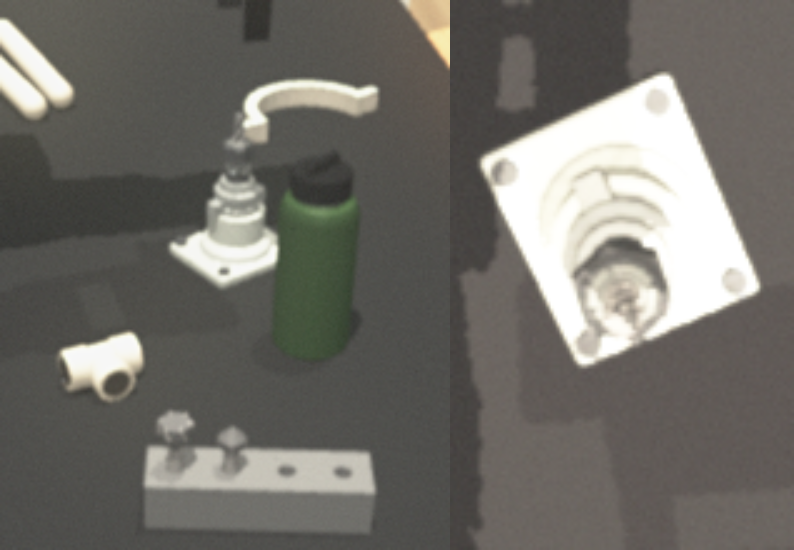

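```bash
python3 -c "
from h import *
print(env.job_done())"
```

```text
the job is handed in; nothing more can be done
None
```

The plain end mill is out of the rack and home in the chuck, and the collet nut is turned clockwise until it came up tight. I handed the job in at about 24.6 s of the 64 s allowed; no verdict was reported.

**Seating:** On the first try the foot caught on the lead-in at about 11 N. A 2 mm sideways correction freed it, and it then went in freely until it met the stop with an 8.7 N push, with the TCP at z = 134.7 mm. That stop height agrees with where I gripped the rod. I did not measure its depth again after tightening. The last network heights for the mill's centre were too coarse to confirm depth: 120 and 135 mm against an expected 125 mm.

**Tightening:** The nut turned about 129° at roughly 0.25 N m. The moment then jumped to 1.1 N m, the nut stopped, and the pads began to ride over its corners. I regripped on the flats and pushed clockwise again. The nut did not move (fitted flat angle 51° before, 48° after, within the fit's scatter), although that push reached only about 0.67 N m. I read this as the dead stop, because the nut's own angle could not be read directly.

**Rest of the scene:** In the last pictures the two other cutters are still in the rack. The flask and tee are where they were at the start, to within the networks' accuracy. In the last overview-camera picture the network mixed up the mill and the chamfer cutter, but the side picture shows clearly which is which. The gripper is open and well clear.

**Unresolved:** The wrist camera put the chuck axis 1–3 mm from where the bore actually let the mill in. I went by the contact.

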